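# Take the drill template off its safety peg and stand it in the rack

### The arm

A 6-joint arm with a two-finger parallel gripper is mounted at the origin on a cart in front of the work surface, level with it; the furniture and walls round the work are solid. World frame = base frame: x ahead of the robot, y to its left, z up, the work surface at z = 0. Lengths are in m, angles in rad, forces in N, time in s.
With the tool pointing down it reaches from about 0.275 to 0.825 m from the base axis. Payload 4.9 kg.
Tool frame: the origin (TCP) lies midway between the tips of the shut fingers; the grasp point (between the pads) lies 19 mm behind it (bot.grip_depth is the distance from the TCP to the grasp point, in m); z points along the fingers, y is the line along which they close (so a half turn about z gives the same grasp; the last joint's range is limited). The gripper opens to 85 mm and grips with 20 to 120 N. Pads are 22 mm wide; open, the fingers measure 114 mm over their backs; the gripper's body (76 mm by 85 mm) begins 54 mm behind the grasp point. The pads swing forward as they close: fully open they stand 13 mm farther back than shut.
Start: joints at [1.142, 0.326, -0.193, 1.052, 0, 1.437], TCP at [0.16, 0.526, 0.231] pointing down, gripper open.
Joint ranges: [-2.65, 2.65], [-0.97, 1.79], [-1.3, 1.35], [-1.93, 2.1], [-1.47, 1.37], [-3.14, 3.14]. Speed limits (rad/s): [2.57, 2.57, 3.14, 3.14, 3.14, 3.14].

### API

Orientations are given as a unit quaternion [w, x, y, z].
In Python, from cell import bot gives the robot as it stands. Calls block until the motion is done:
- bot.move_pose(position, orientation): joint-space move of the TCP to a pose.
- bot.move_linear(position, speed=0.15, rotation=None, until_force=None): straight line of the TCP; rotation=None keeps the orientation; speed is the mean speed in m/s. With until_force (N) it stops when the force on the tool has changed by that much, and returns True; else False.
- bot.goto_joints(angles): joint-space move.
- bot.set_gripper(opening, grasp_force=None): opening from 0.0 (shut) to 1.0 (fully open); grasp_force is the grip in N (None keeps the last); returns when the fingers have stopped.
- bot.wait(seconds).
- bot.solve_ik(position, orientation): joint angles nearest the present ones, or None.
- bot.camera(name): name is "scene" or "top" or "wrist"; returns the picture (480x640x3 uint8, red, green, blue); there is no depth.
- bot.calibration(name): a dict with "mtx" (3x3 intrinsics, pixels), "extrinsics" (4x4, takes a point from world to camera coordinates); the wrist camera has in their place "hand_eye" (4x4, takes a point from camera to tool coordinates, whose origin is the TCP and whose axes are the flange's). Camera axes: x right, y down, z forward; pixel columns grow to the right and rows downward; lengths in m; the calibration is good to about 2 mm. A picture is of the moment at which its call begins: read the wrist's pose just before it. calibration takes no time and is no camera call.
A pose or a line that the arm cannot do raises bot.PlanningError and nothing moves.
- bot.close_job(): hands the job in; it is judged then, once.
Trained networks look in the newest picture that a camera, given by its name, has taken for a name from the list of things; names that differ only in an ending like _2 or _b are one class to them, and where a whole thing is asked for, a point or a joint stands for the part that bears it (a point fixed in the world has none). Each returns a list of dicts, best first, with "confidence" (0 to 1); they miss things now and then, are a little off and sometimes report something else, mostly with a low value. They report only what shows in the picture. A call takes as long as a camera call. They do not tell look-alikes from the thing itself.
- bot.search_frame(camera, thing): "bbox" ([left, top, width, height] in pixels, round what is visible of it).
Readings, each from a call of its own:
- bot.read_clock(): time.
- bot.read_joint_positions(): joint angles.
- bot.read_joint_vel(): joint speeds.
- bot.read_joint_efforts(): joint torques, N m.
- bot.read_position(): TCP position.
- bot.read_tool_rot(): TCP orientation.
- bot.read_ft_force(): force on the tool from outside, world axes, zero at the start.
- bot.read_moment(): the same for the moment, N m.
- bot.read_gripper_width(): opening from 0.0 (shut) to 1.0 (fully open).
- bot.read_finger_force(): force on a finger pad.
Only numpy, scipy, OpenCV 4.12 (cv2) and the standard library are available. Lean on these libraries where they do the work, as an engineer would, in place of code of your own. Each camera call takes 0.05 s, during which the arm holds its last target. There are 200 camera calls.

### The job

The blue drill template hangs on a steel peg behind a red sprung keeper. Press the keeper right down with the gripper's fingers and, while it is held down, slide the template off the end of the peg without forcing it past the keeper or leaning hard on the peg, which is spring-mounted and gives a little. Then stand the template upright in the slot of the grey rack, fully home, let it go, and leave the threadlock bottle, the roll of tape and the bearing where they are.

Things in the scene. Friction and masses are not known exactly. Their poses are not given: they have to be found in the camera images.
- template: Blue steel drill template: upright plate 8 mm thick (x), brass bushings low on it, 0.2 to 0.35 kg. Origin: middle of its bottom edge; z up, y across, x along the peg towards the post. Lower part 80 mm wide, z 0 to 99 mm; above it a window 20 mm wide, z 99 to 120 mm, round the peg; play in height 5 mm, too little to lift it over the raised keeper.
- web (a point): Middle of the web above the template's window (z = 137 mm): 44 mm wide, 35 mm high (z 120 to 155 mm), 8 mm thick, lower edge rounded (radius 4 mm). The place to grip, from above, one finger on the post's side and one on the keeper's side.
- stand: Fixed stand: grey base plate 150x120x12 mm (x -110 to +40 mm) and an aluminium post 26x36 mm, 179 mm high. Origin on the bench under the post's front face, z up; its -x is the way the peg points, roughly towards the robot: the template is drawn off that way.
- peg: Steel peg, flat bar 14 mm wide, 16 mm high, reaching 100 mm from the post along the stand's -x. Origin: on its top face at the post, about 170 mm above the bench; axes as the stand's. Spring-mounted: pressed down it sinks several mm (14 at most) with keeper and template, so its rest height does not tell where the keeper is flush: feel for it. The template's middle hangs 55 to 58 mm from the post.
- peg_tip (a point): End of the peg's top face, 100 mm from the post.
- keeper (a joint): How far (m) the red keeper is pressed into the peg: 0 = sprung up, 10 mm proud of the peg's top; 0.010 = flush. Takes about 3 N to start and 7 N to be flush; springs back when let go. When it is flush a fingertip, being wider, meets the peg's top itself. A push of 9 to 13 N in all is right; over 18 N is too much.
- keeper_top (a point): Middle of the keeper's flat top, 70 mm from the post; moves with it. Keeper 9 mm wide: steep face at 62 mm from the post (top edge rounded, 3 mm), flat to 75 mm, then a ramp down to 87 mm. A fingertip close in front of the template's web comes down on it; it must stay flush until the web's edge has followed over it.
- rack: Fixed grey plastic rack, base 90x124x8 mm, an upright slot in the middle between two walls. Origin: centre of its underside, z up. Slot 13 mm wide (x) and 88 mm long (y), floor 8 mm above the bench; straight walls to 38 mm, lips flaring outward to about 47 mm.
- slot (a point): Centre of the slot's floor, axes as the rack's; the template's bottom edge belongs here, its y along the slot, either face forward.
- threadlock: Bystander: red threadlock bottle, 30 mm wide, 92 mm high; origin centre of its underside.
- insul_tape: Bystander: roll of black insulating tape, 62 mm across, 19 mm high, lying flat; origin centre of its underside.
- bearing: Bystander: ball bearing 62 mm across, 16 mm high; origin centre of its underside.
Things that resemble listed ones, but are neither listed nor needed, are in the scene too. Several things have the shape of the template; the one meant has the colours described above.

How it is judged:
On the way, in this order (a step that is already met when the one before it is completed fails the run):
1. the fingers hold the keeper pressed down (at least 7.5 mm) while the template still hangs behind it (value of joint keeper above 0.0075 m and contact force between the fingers and peg above 1 N and x of template in the frame of stand above -0.064 m and height (world z) of template above 0.025 m), for 0.1 s.
2. the template, held in the fingers, is clear of the end of the peg and upright (x of template in the frame of stand below -0.104 m and contact force between the fingers and template above 1 N and height (world z) of template above 0.025 m and angle between template's own z axis and vertical below 0.4 rad and contact force between template and peg below 0.05 N), for 0.1 s.
At the end, for the whole second after the job is handed in: The template stands in the rack's slot: bottom edge within 4 mm of the slot's floor and 12 mm of its centre, in line with the slot within 0.15 rad, upright within 0.2 rad, at rest and released; the keeper has sprung back up (within 2 mm) (z of template in the frame of slot between -0.004 and 0.004 m and horizontal distance between template and slot below 0.012 m and angle between the y axis of template and the y axis of rack, either way round below 0.15 rad and angle between template's own z axis and vertical below 0.2 rad and linear speed of template below 0.02 m/s and contact force between the fingers and template below 0.05 N and value of joint keeper below 0.002 m); the robot touches nothing.
It fails at once if fingers pressed on the peg and keeper with more than 18 N (contact force between the fingers and peg above 18 N).
It fails at once if template forced against the keeper or peg with more than 25 N (contact force between template and peg above 25 N).
It fails at once if a bystander (threadlock bottle, roll of tape or bearing) pushed more than 20 mm from its place (distance of any of threadlock, insul_tape, bearing from where it was at the start of the episode above 0.02 m).
It also fails if it takes over 45 s, if anything falls off the work surface, if the arm or the gripper's body presses on something with over 40 N, if the wrist force passes 120 N, or if a joint passes its speed limit or range.

## Working session

There is one attempt and no reset: what is moved stays moved. The work goes in short steps, each a Python script; the robot and the scene stay as the last script left them, time stands still between calls to the robot, and variables do not carry over. Pictures are saved under pics/ and viewed, at most 10 in all, crops included, and the job is handed in when it is done.

```bash
mkdir -p pics; ls; python3 - <<'E'
from cell import bot
import cv2,numpy as np
for c in ["scene","top"]:
    im=bot.camera(c); cv2.imwrite(f"pics/{c}0.png",im[:,:,::-1])
    k=bot.calibration(c); print(c,np.round(k["mtx"],1).tolist(),np.round(k["extrinsics"],4).tolist())
    for t in ["template","stand","peg","keeper","rack","threadlock","insul_tape","bearing"]:
        print(t,[(np.round(d["bbox"]).tolist(),round(d["confidence"],2)) for d in bot.search_frame(c,t)])
print(bot.calibration("wrist"),bot.read_clock(),bot.grip_depth,bot.read_tool_rot(),bot.read_position())
E
```

```text
pics
scene [[568.9, 0.0, 313.8], [0.0, 568.9, 247.0], [0.0, 0.0, 1.0]] [[0.7674, -0.6411, 0.0075, -0.4511], [-0.4592, -0.5578, -0.6914, 0.3407], [0.4474, 0.5271, -0.7225, 1.0039], [0.0, 0.0, 0.0, 1.0]]
template [([310.0, 227.0, 34.0, 64.0], 0.96), ([252.0, 288.0, 16.0, 70.0], 0.78), ([339.0, 298.0, 38.0, 65.0], 0.67), ([289.0, 214.0, 81.0, 112.0], 0.29)]
stand [([286.0, 215.0, 85.0, 110.0], 0.83), ([315.0, 245.0, 11.0, 9.0], 0.42)]
peg [([308.0, 222.0, 42.0, 40.0], 0.91)]
keeper [([316.0, 240.0, 13.0, 16.0], 0.55)]
rack [([218.0, 217.0, 56.0, 51.0], 0.59)]
threadlock [([414.0, 329.0, 16.0, 32.0], 0.98), ([351.0, 409.0, 36.0, 34.0], 0.72)]
insul_tape [([351.0, 406.0, 35.0, 36.0], 0.98)]
bearing [([287.0, 182.0, 26.0, 16.0], 0.63), ([412.0, 330.0, 16.0, 32.0], 0.31)]
top [[435.9, 0.0, 317.2], [0.0, 435.9, 246.6], [0.0, 0.0, 1.0]] [[-0.0175, -0.9997, -0.0168, -0.0049], [-0.9811, 0.0204, -0.1926, 0.6069], [0.1929, 0.0131, -0.9811, 1.0909], [0.0, 0.0, 0.0, 1.0]]
template [([318.0, 248.0, 34.0, 17.0], 0.72), ([330.0, 316.0, 22.0, 22.0], 0.57), ([386.0, 254.0, 14.0, 34.0], 0.55)]
stand [([3
[... 335 characters left out ...]
228.0, 19.0, 39.0], 0.46)]
bearing [([210.0, 192.0, 20.0, 22.0], 0.65)]
{'mtx': array([[360.67854194,   0.        , 314.78997801],
       [  0.        , 360.67854194, 243.71968538],
       [  0.        ,   0.        ,   1.        ]]), 'hand_eye': array([[ 1.36560910e-03, -9.59765367e-01, -2.80799884e-01,
         7.08671688e-02],
       [ 9.99998948e-01,  1.17313451e-03,  8.53539510e-04,
         5.42669851e-04],
       [-4.89781629e-04, -2.80800754e-01,  9.59765959e-01,
        -1.42183711e-01],
       [ 0.00000000e+00,  0.00000000e+00,  0.00000000e+00,
         1.00000000e+00]])} 0.9 0.0187 [-2.86425368e-08  1.46882340e-01  9.89153970e-01  3.24258928e-05] [0.15981537 0.52630587 0.23130944]
```

```bash
python3 - <<'E'
import cv2
a=cv2.imread("pics/scene0.png")[200:380,200:440]; b=cv2.imread("pics/top0.png")[180:360,200:440]
cv2.imwrite("pics/a.png",cv2.resize(a,None,fx=3.3,fy=3.3,interpolation=2)); cv2.imwrite("pics/b.png",cv2.resize(b,None,fx=3.3,fy=3.3,interpolation=2))
E
```

```text
(no output)
```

View pics/a.png

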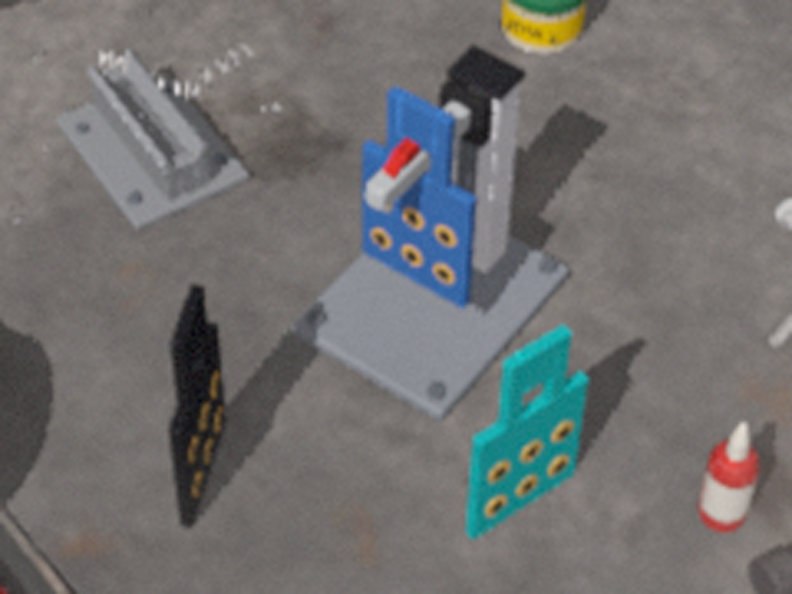

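View pics/b.png

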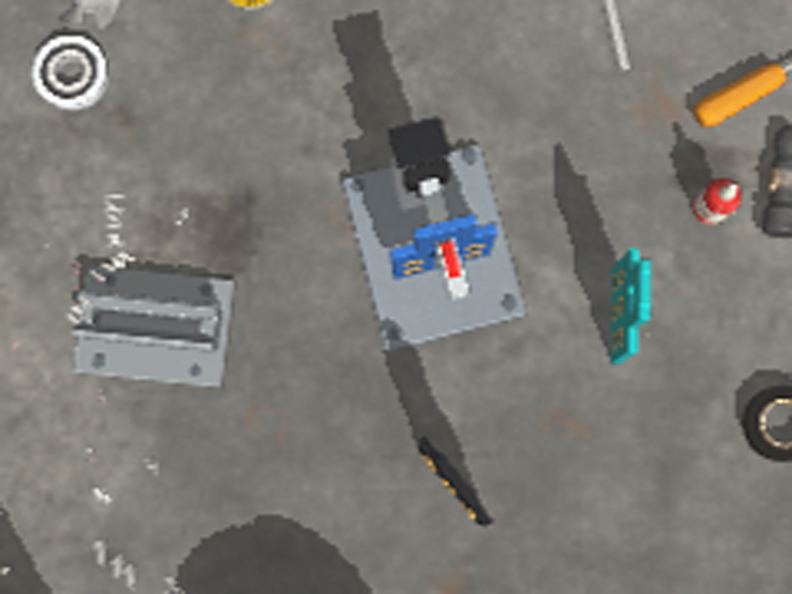

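Three things share the template's shape: blue at scene (325,258) on the peg, black at (258,322) and teal at (358,330). Only the one on the peg is blue with brass bushings. The 3.3x scene crop confirms it, with the red keeper in front of it. The rack is at top (247,280). Next I fit rough poses.

```bash
cat > h.py <<'E'
from cell import bot
import numpy as np, cv2
from scipy.spatial.transform import Rotation as R
from scipy.optimize import least_squares
def q2R(q): return R.from_quat([q[1],q[2],q[3],q[0]])
def R2q(r): x,y,z,w=r.as_quat(); return [w,x,y,z]
def down(yaw):  # tool z down, tool y along world direction yaw
    y=np.array([np.cos(yaw),np.sin(yaw),0]); z=np.array([0,0,-1.]); return R2q(R.from_matrix(np.c_[np.cross(y,z),y,z]))
def wristE(p,q,k):
    T=np.eye(4);T[:3,:3]=q2R(q).as_matrix();T[:3,3]=p
    return np.linalg.inv(T@k["hand_eye"])
def proj(K,E,P): c=np.atleast_2d(P)@E[:3,:3].T+E[:3,3]; u=c@K.T; return u[:,:2]/u[:,2:]
def w2(pose,P):
    x,y,a=pose; P=np.atleast_2d(P); c,s=np.cos(a),np.sin(a); return np.c_[x+c*P[:,0]-s*P[:,1],y+s*P[:,0]+c*P[:,1],P[:,2]]
def fit(obs,x0): # obs: list of (K,E,P,uv)
    f=lambda v: np.concatenate([(proj(K,E,w2(v,P))-uv).ravel() for K,E,P,uv in obs])
    r=least_squares(f,x0,loss="soft_l1"); return r.x,f(r.x)
def shot(name):
    p=np.array(bot.read_position());q=bot.read_tool_rot();im=bot.camera("wrist");cv2.imwrite(f"pics/{name}.png",im[:,:,::-1])
    k=bot.calibration("wrist");E=wristE(p,q,k);np.savez(f"pics/{name}.npz",K=k["mtx"],E=E);return im
E
python3 - <<'E'
from h import *
k=bot.calibration("top");K,E=k["mtx"],k["extrinsics"]
c=lambda a:np.array(a)/3.3+[200,180]
# image up = away from robot (+x), image left = +y
S=np.array([[.04,.06,.012],[.04,-.06,.012],[-.11,-.06,.012],[-.11,.06,.012]])
s,r=fit([(K,E,S,c([[345,178],[480,143],[523,315],[387,348]]))],[.6,0,0]);print("stand",s,r.round(1))
B=np.array([[.045,.062,.008],[.045,-.062,.008],[-.045,-.062,.008],[-.045,.062,.008]])
k,r=fit([(K,E,B,c([[80,258],[234,278],[220,385],[75,372]]))],[.5,.2,0]);print("rack",k,r.round(1))
# look poses: camera offset in tool x +0.071, look tilt toward -x
for pose,P in ((s,[-.05,0,.17]),(k,[0,0,.03])):
    t=w2(pose,P)[0]
    for yaw in (pose[2],pose[2]+np.pi):
        p=[t[0],t[1],t[2]+.15]; print(t,yaw,bot.solve_ik(p,down(yaw)))
E
```

```text
stand [ 0.62800337 -0.04679948  0.2230081 ] [-0.8 -0.5  0.4 -0.1  1.2 -0.  -0.6  0.6]
rack [ 0.5335282   0.17918977 -0.11152831] [ 1.7  1.5 -0.3 -0.4  0.2 -0.1 -1.2 -0.4]
[ 0.57924154 -0.0578577   0.17      ] 0.223008096157576 [-0.22632791  0.34873722  0.06550122  1.28756032  0.          1.12146032]
[ 0.57924154 -0.0578577   0.17      ] 3.3646007497473693 [-0.22632791  0.34873722  0.06550122  1.28756032  0.         -2.02013233]
[0.5335282  0.17918977 0.03      ] -0.1115283110540837 [ 0.19287441  0.38820512 -0.2384222   0.944169    0.          1.87519905]
[0.5335282  0.17918977 0.03      ] 3.0300643425357094 [ 0.19287441  0.38820512 -0.2384222   0.944169    0.         -1.26639361]
```

```bash
python3 - <<'E'
from h import *
s=[.628,-.0468,.223];k=[.5335,.1792,-.1115]
def look(t,yaw,h,off,n):
    q=down(yaw);tx=q2R(q).as_matrix()[:,0];p=np.array(t)-off*tx;p[2]=t[2]+h
    bot.move_pose(p.tolist(),q);bot.wait(.3);return shot(n)
a=look([k[0],k[1],.03],k[2],.24,.05,"w1")
b=look(w2(s,[-.06,0,.17])[0],s[2],.16,.05,"w2")
c=look(w2(s,[-.06,0,.17])[0],s[2]+np.pi/2,.16,.05,"w3")
print(bot.read_clock())
E
```

```text
6.2083
```

View pics/w1.png

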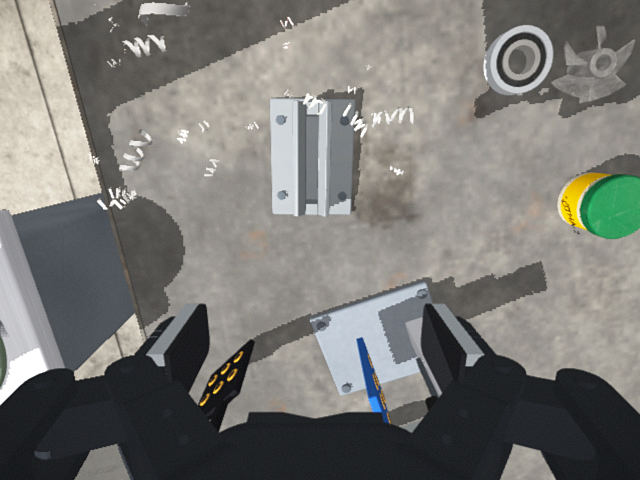

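View pics/w2.png

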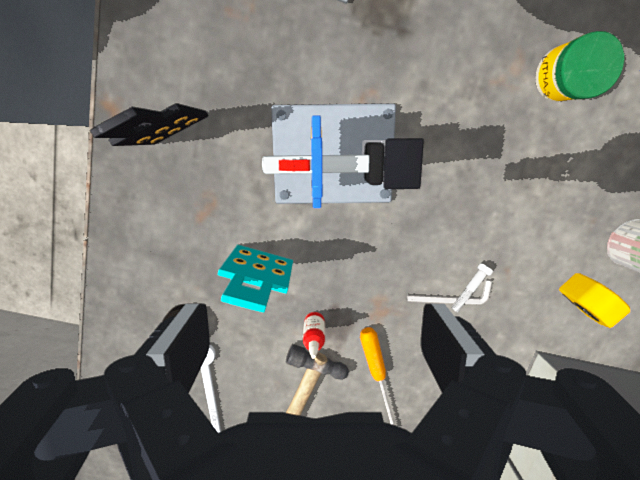

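View pics/w3.png

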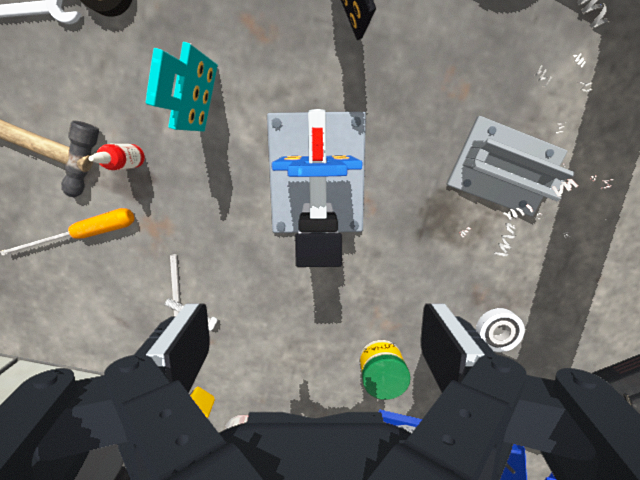

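w1 shows the rack at about (313,155). w2 and w3 show the stand with the template hanging at about (317,160) and (317,165), and the red keeper on the robot side of the plate. I enlarge these to read the corners.

```bash
python3 - <<'E'
import cv2,numpy as np
g=lambda n,x,y,w,h,f:cv2.resize(cv2.imread(f"pics/{n}.png")[y:y+h,x:x+w],None,fx=f,fy=f,interpolation=2)
cv2.imwrite("pics/c.png",g("w2",255,95,180,120,4.4))
a=g("w3",260,100,110,180,3.3);b=g("w1",262,90,100,130,3.3*180/130)
cv2.imwrite("pics/d.png",np.hstack([a[:594],b[:594]]));print(a.shape,b.shape)
E
```

```text
(594, 363, 3) (594, 457, 3)
```

View pics/c.png

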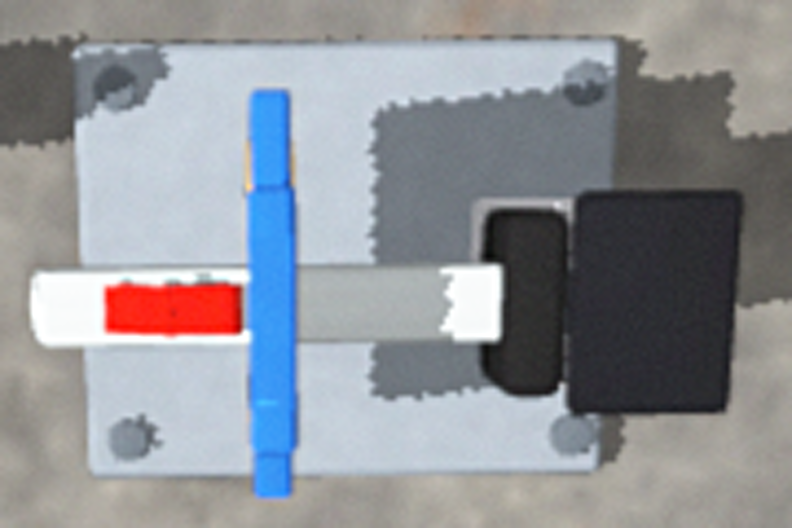

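View pics/d.png

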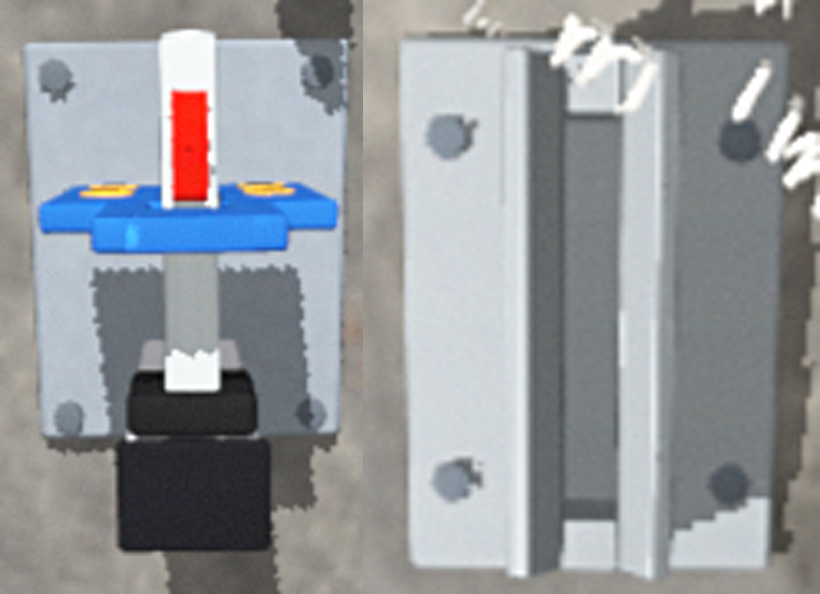

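```bash
python3 - <<'E'
from h import *
L=lambda n:(lambda z:(z["K"],z["E"]))(np.load(f"pics/{n}.npz"))
A=np.array
c2=lambda a:A(a)/4.4+[255,95]-.4
c3=lambda a:A(a)/3.3+[260,100]-.35
c1=lambda a:(A(a)-[363,0])/4.569+[262,90]-.4
S=A([[-.11,.06,.012],[.04,.06,.012],[.04,-.06,.012],[-.11,-.06,.012],[-.1,-.007,.17],[-.062,.0045,.18],[-.062,-.0045,.18]])
o2=(*L("w2"),S,c2([[75,43],[615,38],[597,472],[93,475],[33,345],[241,284],[241,333]]))
S3=A([[-.11,-.06,.012],[-.11,.06,.012],[.04,.06,.012],[.04,-.06,.012],[-.1,-.007,.17],[-.1,.007,.17]])
o3=(*L("w3"),S3,c3([[25,43],[348,40],[338,435],[42,437],[161,33],[216,33]]))
s,r=fit([o2,o3],[.628,-.047,.223]);print("stand",s.round(4),r.round(1))
for o in (o2,o3): print(fit([o],s)[0].round(4))
B=A([[-.045,.062,.008],[.045,.062,.008],[.045,-.062,.008],[-.045,-.062,.008],[-.0065,-.044,.008],[.0065,-.044,.008],[-.0065,.044,.008],[.0065,.044,.008]])
o1=(*L("w1"),B,c1([[402,40],[786,40],[770,568],[410,568],[565,508],[617,508],[565,112],[618,112]]))
k,r=fit([o1],[.5335,.179,-.11]);print("rack",k.round(4),r.round(1))
# template web top: x offset & hang check
W=lambda x,yaw:None
def f(v):
    x,y,a,z=v; P=A([[-.004,.022,z],[.004,.022,z],[.004,-.022,z],[-.004,-.022,z]])
    P=w2([x,y,a],P); P=w2(s,P); return P
uv2=c2([[249,188],[293,188],[296,402],[252,402]]); uv3=c3([[92,216],[287,216],[287,250],[93,250]])
def g(v):
    P=f(v); return np.r_[(proj(*L("w2"),P)-uv2).ravel(),(proj(*L("w3"),P[[3,0,1,2]])-uv3).ravel()]
r=least_squares(g,[-.057,0,0,.205]);print("web",r.x.round(4),r.fun.round(1))
np.savez("pose.npz",s=s,k=k)
E
```

```text
stand [ 0.6255 -0.0441  0.2348] [-1.4 -0.4  1.5 -0.4  0.6  0.7 -1.5  1.1  1.1  0.1 -0.6 -0.1 -0.4  0.3
 -1.  -1.   1.1 -1.2  0.8  0.2 -0.6  0.6 -0.2  0.7  0.9  0.5]
[ 0.6256 -0.0439  0.2347]
[ 0.6255 -0.0443  0.2343]
rack [ 0.5305  0.1805 -0.1143] [-1.5 -0.8  0.6 -0.3  0.2  0.8  0.1  0.4 -0.1 -2.   0.  -2.  -0.3  1.9
  0.4  2. ]
web [-0.0547  0.0005 -0.0021  0.1701] [ 1.7 -2.   1.7 -2.1  1.   4.2  1.4  4.3  3.8 -1.1 -1.7 -1.5 -1.8 -1.9
  3.7 -1.5]
```

```bash
python3 - <<'E'
from h import *
L=lambda n:(lambda z:(z["K"],z["E"]))(np.load(f"pics/{n}.npz"))
A=np.array;s=np.load("pose.npz")["s"]
c2=lambda a:A(a)/4.4+[255,95]-.4
c3=lambda a:A(a)/3.3+[260,100]-.35
uv2=c2([[249,188],[293,188],[292,452],[254,452]]); uv3=c3([[92,216],[287,216],[287,250],[93,250]])
def g(v):
    x,y,a,z=v; P=A([[-.004,.022,z],[.004,.022,z],[.004,-.022,z],[-.004,-.022,z]]); P=w2(s,w2([x,y,a],P))
    return np.r_[(proj(*L("w2"),P)-uv2).ravel(),(proj(*L("w3"),P[[3,0,1,2]])-uv3).ravel()]
r=least_squares(g,[-.057,0,0,.205]);print("web",r.x.round(4),r.fun.round(1))
t=w2(s,[-.0565,0,.2])[0]
for y in (s[2],s[2]+np.pi):print(t,bot.solve_ik(t.tolist(),down(y)))
print(bot.read_ft_force(),bot.read_gripper_width(),bot.read_joint_positions())
E
```

```text
web [-0.056  -0.0008 -0.0051  0.1991] [-0.2 -0.5  0.8 -0.5  0.9 -0.2 -1.  -0.1 -0.4 -0.3 -0.2 -0.6 -0.4  0.
 -0.4  0.4]
[ 0.5705944  -0.05719551  0.2       ] [-0.22860487  0.39116188 -0.17957551  1.00005893  0.          1.107382  ]
[ 0.5705944  -0.05719551  0.2       ] [-0.22860487  0.39116188 -0.17957551  1.00005893  0.         -2.03421066]
[-0.42450708 -0.00770135  0.01156813] 1.003102720058409 [-1.98267924e-01  4.25089758e-01  2.03528842e-01  1.34922145e+00
 -6.75369084e-06 -4.20941435e-01]
```

```bash
cat >> h.py <<'E'
s=np.load("pose.npz")["s"] if __import__("os").path.exists("pose.npz") else None
def fz(n=4):
    v=[]
    for _ in range(n): v.append(bot.read_ft_force()); bot.wait(.01)
    return np.mean(v,0)
def at(xs,z,y=-.0005): return [*w2(s,[xs,y,0])[0][:2],z]
E
python3 - <<'E'
from h import *
q=down(s[2]-.003)
bot.move_pose(at(-.056,.26),q); bot.set_gripper(.19,grasp_force=20)
bot.move_linear(at(-.056,.225),.1); bot.wait(.2)
f0=fz(8);np.save("f0.npy",f0);print(f0,bot.read_gripper_width(),bot.read_clock())
z=.225;hit=bot.move_linear(at(-.056,.19),.06,until_force=4);z=bot.read_position()[2];print(hit,z,fz()-f0)
for i in range(40):
    z-=.001;bot.move_linear(at(-.056,z),.02);f=fz(2)-f0;print(round(z,4),round(bot.read_position()[2],4),f.round(1))
    if f[2]>9.3: break
print(bot.read_clock())
E
```

```text
[-0.3067934  -0.20067491 -0.00541637] 0.19210808484679487 9.0
False 0.19000993867715085 [0.28916806 0.60626315 0.48394056]
0.189 0.1892 [ 0.3 -0.5 -0.6]
0.188 0.188 [ 0.4  0.3 -0.4]
0.187 0.187 [ 0.  -0.4  0.1]
0.186 0.1859 [ 0.2  1.1 -0.4]
0.185 0.1849 [ 0.2  1.  -0.6]
0.184 0.1839 [ 0.   0.3 -0.4]
0.183 0.183 [0.3 0.3 0.3]
0.182 0.1819 [-0.1  0.1  0.1]
0.181 0.1809 [ 0.5  0.2 -0.2]
0.18 0.18 [ 0.4 -0.2  1.2]
0.179 0.1792 [0.6 0.3 2.1]
0.178 0.1782 [-0.3  0.3  3.2]
0.177 0.1771 [0.8 0.2 3.5]
0.176 0.176 [ 1.1 -0.5  4.2]
0.175 0.175 [-0.5  0.2  4.1]
0.174 0.174 [-0.3  0.8  3.6]
0.173 0.173 [-0.1  0.5  4.6]
0.172 0.172 [0.1 0.  4.3]
0.171 0.1711 [0.4 0.2 4.7]
0.17 0.1701 [0.1 0.2 5.8]
0.169 0.1692 [0.1 0.1 6. ]
0.168 0.1682 [-0.3  0.3  6.1]
0.167 0.1673 [-1.1  0.8  6. ]
0.166 0.1663 [-0.5  1.1  6.9]
0.165 0.1654 [ 0.1 -0.3  7.3]
0.164 0.1646 [-0.4 -0.1  8.5]
0.163 0.1638 [-1.2  0.7 10. ]
16.9667
```

```bash
python3 - <<'E'
from h import *
f0=np.load("f0.npy")
p=bot.read_position();print(p,(fz()-f0).round(1))
bot.set_gripper(.0,grasp_force=25);f=fz()-f0
print(bot.read_gripper_width(),bot.read_finger_force(),f.round(1),bot.read_clock())
E
```

```text
[ 0.57134448 -0.05757394  0.16383143] [-1.3  0.8  9.5]
0.09236009409313703 36.18255553767085 [-1.9 -0.  10.1] 17.2583
```

```bash
python3 - <<'E'
from h import *
f0=np.load("f0.npy");z=.163;x=-.056;u=np.array([np.cos(s[2]),np.sin(s[2])])
while x>-.112:
    x-=.005;bot.move_linear(at(x,z),.03);f=fz(3)-f0
    print(round(x,3),round(z,4),f.round(1),"ax",round(f[:2]@u,1),np.round(bot.read_position()[2],4))
    if abs(f[:2]@u)>11 or f[2]>14: print("STOP");break
    if f[2]>11.5: z+=.0007
    elif f[2]<9 and x>-.095: z-=.0007
print(bot.read_gripper_width(),bot.read_clock())
E
```

```text
-0.061 0.163 [4.7 2.6 8. ] ax 5.2 0.1648
-0.066 0.1623 [6.3 2.4 9. ] ax 6.7 0.1645
-0.071 0.1616 [6.6 1.5 9. ] ax 6.8 0.164
-0.076 0.1616 [6.5 1.8 9.4] ax 6.8 0.164
-0.081 0.1616 [7.4 1.6 8.8] ax 7.6 0.164
-0.086 0.1609 [ 7.4  1.7 10.1] ax 7.6 0.1636
-0.091 0.1609 [ 5.3  0.8 10.5] ax 5.3 0.1632
-0.096 0.1609 [ 4.3  1.  10.6] ax 4.4 0.1631
-0.101 0.1609 [4.8 1.8 9.9] ax 5.0 0.1631
-0.106 0.1609 [6.4 1.7 9.9] ax 6.6 0.1633
-0.111 0.1609 [7.4 1.6 9.5] ax 7.6 0.1634
-0.116 0.1609 [5.  0.2 2.6] ax 4.9 0.1612
0.08669440423271645 21.3583
```

```bash
python3 - <<'E'
from h import *
f0=np.load("f0.npy")
bot.move_linear(at(-.128,.161),.04);print((fz()-f0).round(1))
bot.move_linear(at(-.145,.161),.06);bot.wait(.15);print((fz()-f0).round(1))
bot.move_linear(at(-.15,.20),.15);bot.wait(.2);print((fz(8)-f0).round(1),bot.read_gripper_width(),bot.read_finger_force(),bot.read_clock())
im=bot.camera("wrist");a=cv2.resize(im[:,:,::-1],(400,300))
b=bot.camera("scene")[200:380,180:420,::-1];cv2.imwrite("pics/e.png",np.hstack([a,cv2.resize(b,(400,300))]))
E
```

```text
[ 0.6 -0.1 -2.8]
[ 0.9  0.7 -2.7]
[ 0.5  0.2 -2.9] 0.08889488753143647 30.347557067871094 23.1333
```

View pics/e.png

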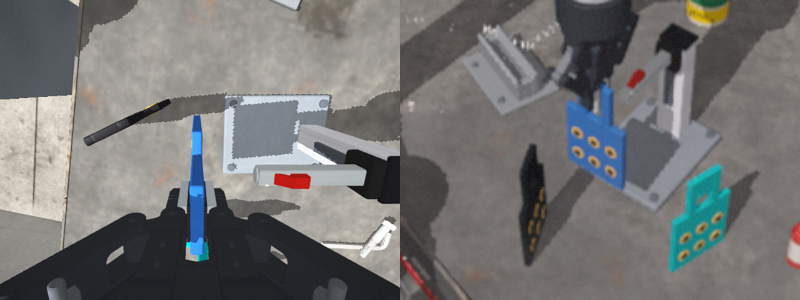

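The blue template is held at (590,145) in the right half. It is clear of the peg, upright, and weighs about 2.8 N; the keeper has sprung up again. Next I carry it to just above the slot.

```bash
python3 - <<'E'
from h import *
k=np.load("pose.npz")["k"]
bot.move_linear(at(-.15,.31),.25)
bot.move_pose([k[0],k[1],.31],down(k[2]))
bot.move_linear([k[0],k[1],.178],.15);bot.wait(.2)
im=shot("hov");print(bot.read_position(),bot.read_clock(),bot.read_ft_force())
cv2.imwrite("pics/f.png",cv2.resize(im[150:390,200:420,::-1],None,fx=2.5,fy=2.5,interpolation=2))
z=np.load("pics/hov.npz");c=w2(k,np.array([[0,.044,.008],[-.0065,.044,.038],[.0065,.044,.038],[-.004,.04,.057],[.004,.04,.057],[-.004,.022,.212],[.004,.022,.212]]))
print(((proj(z["K"],z["E"],c)-[200,150])*2.5).round())
E
```

```text
[0.53096398 0.18064601 0.17877363] 26.1417 [-0.05039906  0.27998615 -2.77182566]
[[283.  56.]
 [261.  65.]
 [303.  65.]
 [268.  86.]
 [296.  86.]
 [248. 366.]
 [308. 366.]]
```

View pics/f.png

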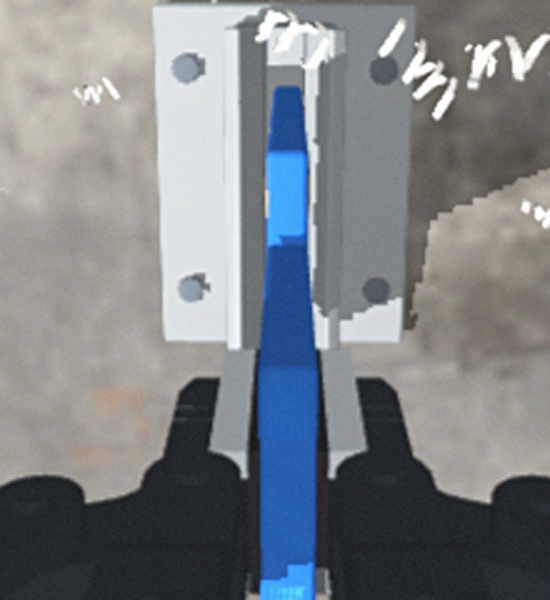

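The hover crop shows the plate's lower end centred at about (287,88), against a slot centre of about (283,60). That puts it roughly 1.3 mm to the right, with the lengthwise position correct. I shift it and insert.

```bash
python3 - <<'E'
from h import *
k=np.load("pose.npz")["k"];p=lambda z:[*w2(k,[-.0013,0,0])[0][:2],z]
bot.move_linear(p(.178),.05);f1=fz(6)
print(bot.move_linear(p(.14),.06,until_force=5),bot.read_position()[2],(fz()-f1).round(1))
z=bot.read_position()[2]
if z<.145:
    print(bot.move_linear(p(.118),.03,until_force=5),bot.read_position(),(fz()-f1).round(1),bot.read_clock())
E
```

```text
False 0.14005349868963043 [0.5 0.3 0.3]
True [0.52978489 0.18098535 0.12829717] [0.8 0.5 6.3] 27.775
```

```bash
python3 - <<'E'
from h import *
p=bot.read_position()
bot.set_gripper(.35);bot.wait(.2)
bot.move_linear([p[0],p[1],p[2]+.16],.12);bot.wait(.3)
k=np.load("pose.npz")["k"]
q=down(k[2]);tx=q2R(q).as_matrix()[:,0]
bot.move_linear((np.array([p[0],p[1],.29])-.08*tx).tolist(),.15);bot.wait(.2)
w=bot.camera("wrist");sc=bot.camera("scene");print(bot.read_clock(),bot.read_ft_force())
cv2.imwrite("pics/g.png",np.hstack([cv2.resize(w[0:300,180:440,::-1],(400,461)),cv2.resize(sc[190:350,200:370,::-1],(400,461))]))
E
```

```text
31.0917 [ 0.87922778  0.18434505 -0.31979054]
```

View pics/g.png

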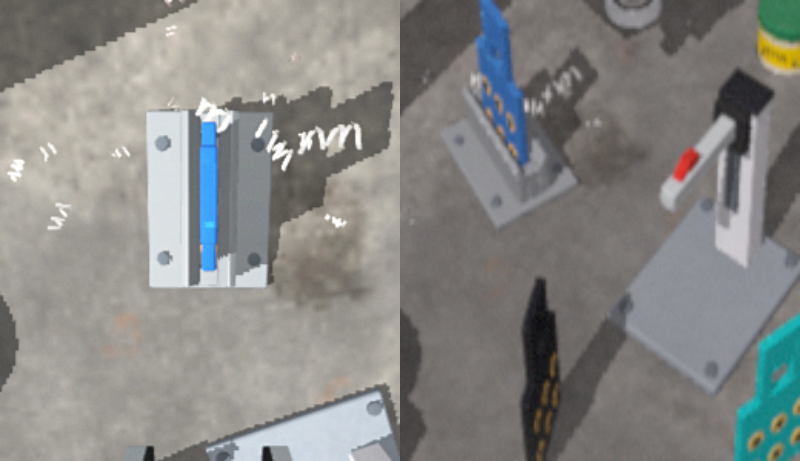

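The blue template stands upright in the slot, at (208,195) in the left half. The keeper is up at (685,163), and the gripper is touching nothing.

```bash
python3 -c "
from cell import bot
print(bot.close_job())"
```

```text
the job is handed in; nothing more can be done
None
```

I drew the blue template off the peg with the keeper held down, stood it upright in the rack's slot, let it go and handed the job in at about 31 s; the hand-in returned no verdict.

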